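Shut the battery cover and raise the tower light

TASK

The battery cover of the yellow tower light on the bench has been left standing open: lower it gently until it lies fully shut, without letting it slam. Then pinch the handle on top of the light column so that its red button is squeezed in, and with the button kept in draw the column up past its first stop to the second, where it will go no farther. Finish while still holding the handle up there with the button squeezed, the cover shut, and the other things on the bench left where they are.

Things in the scene. Friction and masses are not known exactly. Their poses are not given: they have to be found in the camera images.
- light_base: Base of a portable tower light: yellow block 200 x 270 mm in plan, 120 mm high, with a black skirt (206 x 276 mm), fixed to the bench. Origin: centre of its underside. Its y axis runs from the battery bay (y -135 to -5 mm, under the cover) to the upright light column (x 0, y +70 mm). Yaw within 0.6 rad of the bench's.
- cover (a joint): Opening angle of the dark battery cover, rad: 0 fully shut on its stop, 1.4 fully open; starts at 0.7 to 1.2. The free edge swings up from the base's -y side, so the open cover's outer face looks up and towards the column; shut it by pushing on that face. Plate 196 mm along the hinge, 8 mm thick, 0.15 kg. The stiff hinge (0.14 N m) holds it wherever it is left.
- cover_hinge (a point): Middle of the cover's hinge line, which is level and parallel to the base's x axis, between bay and column; on the plate's underside, at 0, -8, 120.5 mm in the base frame.
- cover_edge (a point): Middle of the cover's free edge, on its outer (upper) face, 120 mm from the hinge and 8 mm above the underside.
- mast (a joint): How far the light column is drawn straight up, m: 0 stowed, first stop 0.055, second stop 0.11 (hard end stop). A spring pin locks it at 0 and at both stops unless the button is squeezed; with the button in it runs freely past the first stop, and sinks back (about 0.5 kg) unless held. Squeeze before pulling: a pull on the locked column jams the pin.
- handle (a point): Black grip bar on top of the column: 100 mm along the base's x axis, 30 mm wide (base y), 30 mm high. This point: its centre, 155 mm above the bench when stowed, 265 mm at the second stop. 15 mm of stem below it, then the column (42 mm diameter) or the base's top at 124 mm. It carries the button.
- button (a joint): How far the red button is squeezed in, m: 0 out, 0.005 fully in; the column is unlocked beyond about 0.0035. Takes about 3 N to start and 10 N to push fully in. Springs out when let go.
- button_face (a point): Middle of the outer face of the red button, 44 mm long (base x) and 20 mm high, centred in the +y side of the handle (base frame) and standing 6 mm proud of it: 36 mm across handle and button, 31 mm squeezed. Squeezed by pinching the middle of the handle across its 30 mm width.
- battery: Loose spare battery, grey block 75 x 60 x 75 mm with a red top, beside the base's bay. Origin: centre of underside. Leave alone.
- jar: Loose amber jar with steel cap, 68 mm diameter, 90 mm high, on the column's side of the base. Origin: centre of underside. Leave alone.
- tape: Loose orange roll of tape, 100 mm outside diameter, 48 mm high, lying flat. Origin: centre of underside. Leave alone.
- wrench: Loose steel wrench lying flat. Leave alone.
- screwdriver: Loose screwdriver lying flat. Leave alone.
- carton: Loose small cardboard carton, 100 x 140 x 70 mm. Origin: centre of underside. Leave alone.
- spray: Loose white spray can with red cap, 60 mm diameter, 170 mm high. Origin: centre of underside. Leave alone.

How it is judged:
On the way, in this order (a step that is already met when the one before it is completed fails the run):
1. the battery cover lies shut (value of joint cover below 0.06 rad and value of joint mast below 0.01 m), for 0.2 s.
2. the handle is pinched and its button squeezed in, the column still down (value of joint button above 0.0035 m and contact force between the fingers and light_base above 5 N and value of joint mast below 0.03 m), for 0.05 s.
3. the column is drawn up to its second stop by the handle, button squeezed (value of joint mast above 0.104 m and value of joint button above 0.0035 m and contact force between the fingers and light_base above 5 N), for 0.2 s.
At the end, for the whole second after the job is handed in: The fingers press on the light's handle (over 5 N) with the button squeezed in (over 3.5 of 5 mm), so that the robot alone holds the column at its second stop (over 104 of 110 mm) and still (under 20 mm/s); the cover is shut (under 0.06 rad) (all of step 3 and value of joint cover below 0.06 rad and velocity of joint mast between -0.02 and 0.02 m/s); the arm keeps its last pose, push and grip.
It fails at once if the cover slams shut (faster than 1.5 rad/s in its last 0.3 rad) (value of joint cover below 0.3 rad and velocity of joint cover below -1.5 rad/s).
It fails at once if another thing on the bench is shifted by more than 30 mm (distance of any of battery, jar, tape, wrench, screwdriver, carton, spray from where it was at the start of the episode above 0.03 m).
It also fails if it takes over 48 s, if anything falls off the work surface, if the arm or the gripper's body presses on something with over 40 N, if the wrist force passes 120 N, or if a joint passes its speed limit or range.

ROBOT

A 6-joint arm with a two-finger parallel gripper is mounted at the origin on the work surface. World frame = base frame: x ahead of the robot, y to its left, z up, the work surface at z = 0. Lengths are in m, angles in rad, forces in N, time in s.
With the tool pointing down it reaches from about 0.375 to 0.925 m from the base axis. Payload 5.7 kg.
Tool frame: the origin (TCP) lies between the finger pads; the fingertips stand 8 mm ahead of it and the grasp point (between the pads) lies 11 mm behind it; z points along the fingers, y is the line along which they close (so a half turn about z gives the same grasp; the last joint's range is limited). The gripper opens to 85 mm and grips with 20 to 120 N. Pads are 22 mm wide; open, the fingers measure 114 mm over their backs; the gripper's body (76 mm by 85 mm) begins 54 mm behind the grasp point. The pads swing forward as they close: fully open they stand 13 mm farther back than shut.
Start: joints at [-1.41, 0.359, 1.51, -0, 1.272, -0.115], TCP at [0.163, -0.577, 0.239] pointing down, gripper open.
Joint ranges: [-2.97, 2.97], [-1.01, 2.36], [0.21, 2.38], [-0.96, 4.11], [0.2, 2.71], [-2.98, 2.98]. Speed limits (rad/s): [2.39, 2.39, 3.14, 3.14, 3.14, 3.14].

INTERFACE

Orientations are given as a unit quaternion [w, x, y, z].
In Python, from rig import bot gives the robot as it stands. The module is installed in compiled form; this text tells all that it offers.
- The arm moves only by the shell command python3 -m creep 'ROWS'. ROWS is a JSON object of lists of equal length, an entry for each row: "jaw": the opening, from 0 (shut) to 1 (fully open); "linear": the shift along the tool's x, y, z in units of 60 mm (1.0 is 60 mm), a list of three; "dr": the turn, a rotation vector about the tool's x, y, z in units of 6 degrees (1.0 is 6 degrees), a list of three. A call has 1 to 12 rows; each row shifts and turns the commanded pose from where the row before left it, along the tool's axes as they then stand; what a row does not reach is not made up. A row lasts 1/8 s, in which the tool goes at most 62.5 mm and 10.7 degrees, less where a joint would pass 70% of its speed; a pose out of reach is approached as far as the arm can. A call is refused whole if a number of a shift passes 1 or a number of a turn 1, either way. A call with a gripper value outside its range is refused whole. The fingers move at their own pace and stop on an object; the grip force is fixed at half the most. Time passes only in rows, so rows that do not move let the fingers close. It gives the time, the measured TCP pose, the force, the opening and the grip force at its end, in the units of the state.
- bot.state(): the state, without advancing time (a new reading comes with each control period).
- bot.get_image(name): name is "side" or "top" or "wrist"; returns a dict with "img" (400x640x3 uint8, red, green, blue), "range_z" (400x640 float32, m along the optical axis (not along the pixel's ray), 0 where there is no reading), "vertical_fov" (degrees; the focal length in pixels is half the picture's height over the tangent of half this angle, whatever the lens; pixels are square), "cx", "cy" (the principal point, pixels), "world_to_cam" (4x4, takes a point from world to camera coordinates). Camera axes: x right, y up, looking along -z (the intrinsics and any distortion apply to the point x, -y, -z); pixel columns grow to the right and rows downward; lengths in m; the calibration is good to about 2 mm. A picture is of the moment at which its call begins.
- bot.finish_job(): hands the job in; it is judged then, once.
The state is a dict: "time_s": time; "qpos": joint angles; "dq": joint speeds; "effort": joint torques, N m; "eef_pos": TCP position; "tcp_rot": TCP orientation; "wrist_force": force on the tool from outside, world axes, zero at the start; "torque": the same for the moment, N m; "gripper_width": finger opening in m; "gripper_force": force on a finger pad.
Only numpy, scipy, OpenCV 4.12 (cv2) and the standard library are available. Lean on these libraries where they do the work, as an engineer would, in place of code of your own. Each camera call takes 0.05 s, during which the arm holds its last target. There are 200 camera calls.

## Working session

There is one attempt and no reset: what is moved stays moved. The work goes in short steps, Python scripts to look and compute and a shell command to move; the robot and the scene stay as the last step left them, time stands still between calls to the robot, and variables do not carry over. Pictures are saved under pics/ and viewed, at most 10 in all, crops included, and the job is handed in when it is done.

```bash
mkdir -p pics; cat > h.py <<'E'
import numpy as np, cv2
from rig import bot
def grab(n):
    d=bot.get_image(n); d['f']=200/np.tan(np.radians(d['vertical_fov'])/2); d['c2w']=np.linalg.inv(d['world_to_cam']); return d
def pts(d):
    z=d['range_z']; v,u=np.mgrid[:400,:640]
    P=np.stack([(u-d['cx'])/d['f']*z,-(v-d['cy'])/d['f']*z,-z,np.ones_like(z)],-1)
    return (P@d['c2w'].T)[...,:3]
E
python3 - <<'E'
from h import *
s=bot.state(); print(s)
for n in('top','side'):
    d=grab(n); cv2.imwrite(f'pics/{n}0.png',d['img'][...,::-1]); print(n,[ (k,d[k]) for k in d if k not in('img','range_z','c2w')], (d['range_z']>0).mean())
E
```

```text
{'time_s': 0.0, 'qpos': array([-1.41012822e+00,  3.59484204e-01,  1.51144540e+00,  4.26650309e-05,
        1.27252596e+00, -1.15163482e-01]), 'dq': array([ 0.00046212, -0.00188923, -0.00021366,  0.00011054,  0.00014681,
       -0.00030177]), 'effort': array([-9.01794992e-04, -5.27622056e+01, -2.78620434e+01,  1.47135518e-05,
        1.33195566e-02,  1.80504929e-05]), 'eef_pos': array([ 0.16326933, -0.576653  ,  0.23846104]), 'tcp_rot': array([-9.31676955e-04,  9.90505116e-01,  1.37472711e-01, -8.11430389e-07]), 'wrist_force': array([-0.30709804,  0.25225867,  0.00267718]), 'torque': array([ 0.00241555, -0.00948512, -0.03567089]), 'gripper_force': 0.0, 'gripper_width': 0.08568571712649045}
top [('vertical_fov', 44.94900196409925), ('cx', 315.0329895039402), ('cy', 201.30055513975242), ('world_to_cam', array([[ 0.02624908, -0.99961267,  0.00924636, -0.08106566],
       [ 0.99008937,  0.02727332,  0.13776505, -0.54098823],
       [-0.13796387,  0.00553852,  0.99042178, -1.51090087],
       [ 0.        ,  0.        ,  0.        ,  1.        ]])), ('f', np.float64(483.451153365554))] 0.99587890625
side [('vertical_fov', 43.72598700331907), ('cx', 315.2502591178814), ('cy', 202.30432817922585), ('world_to_cam', array([[-0.67168597, -0.7407863 ,  0.00857966,  0.33237233],
       [ 0.46331942, -0.41100803,  0.78511624, -0.35360699],
       [-0.57807705,  0.53132669,  0.61928901, -1.29450997],
       [ 0.        ,  0.        ,  0.        ,  1.        ]])), ('f', np.float64(498.4456525444798))] 0.99617578125
```

View pics/top0.png

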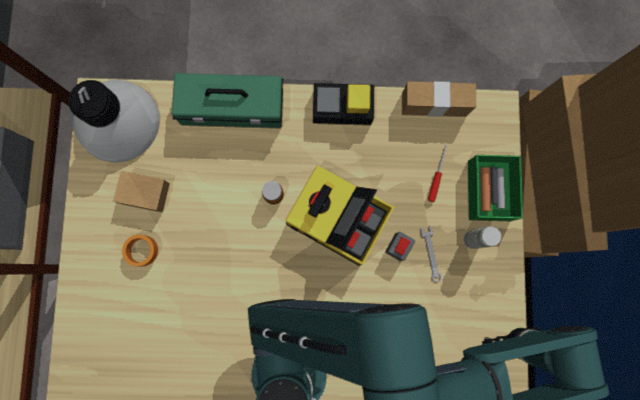

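View pics/side0.png

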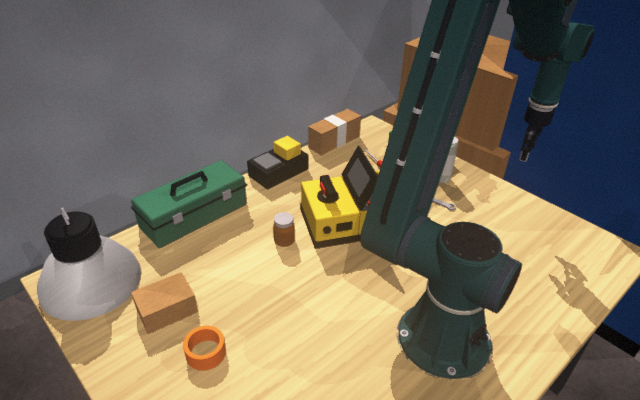

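Top view: base around (340,215), handle at (319,201), open cover at about (353,213), jar (272,191), battery (400,246). In the side view the handle is at (327,189) and the open cover at (362,175).

```bash
python3 - <<'E'
from h import *
for n in('top','side'):
    d=grab(n); P=pts(d); im=d['img']; hsv=cv2.cvtColor(im,cv2.COLOR_RGB2HSV)
    x,y,z=P[...,0],P[...,1],P[...,2]
    roi=(abs(x-.52)<.22)&(abs(y+.13)<.22)&(z>0.02)
    yel=roi&(hsv[...,0]>22)&(hsv[...,0]<34)&(hsv[...,1]>150)&(hsv[...,2]>60)&(abs(z-.122)<.012)
    print(n,'yel n',yel.sum(),'z',np.median(z[yel]))
    Q=P[yel][:,:2].astype(np.float32); r=cv2.minAreaRect(Q*1000); print(' rect',r, cv2.boxPoints(r).round(0).tolist())
    dark=roi&(hsv[...,2]<75)
    up=(dark|((hsv[...,0]<8)&(hsv[...,1]>150)))&roi&(z>.13)&(z<.4)
    k,l,st,c=cv2.connectedComponentsWithStats(up.astype(np.uint8))
    for i in range(1,k):
        if st[i,4]>25:
            q=P[l==i]; m=q.mean(0); w,v=np.linalg.eigh(np.cov(q.T)); print(' comp',st[i],m.round(4),'z',np.percentile(q[:,2],[2,50,98]).round(4),'size',(np.sqrt(w)*3.46).round(3),'normal',v[:,0].round(3),'long',v[:,2].round(3))
            hz=q[q[:,2]>np.percentile(q[:,2],98)-.01]; print('   toprect',cv2.minAreaRect((hz[:,:2]*1000).astype(np.float32)))
    red=roi&((hsv[...,0]<8)|(hsv[...,0]>172))&(hsv[...,1]>150)&(hsv[...,2]>70)&(z>.13)
    if red.sum(): print(' red',red.sum(),P[red].mean(0))
E
```

```text
top yel n 2591 z 0.11967999342825064
 rect ((495.72216796875, -140.77113342285156), (266.8388366699219, 198.5367431640625), 62.3005256652832) [[346.0, -213.0], [522.0, -305.0], [646.0, -69.0], [470.0, 24.0]]
 comp [308 185  23  32 360] [ 0.527  -0.0777  0.1682] z [0.1597 0.1689 0.1752] size [0.019 0.034 0.091] normal [0.023 0.061 0.998] long [-0.889  0.458 -0.008]
   toprect ((528.4453735351562, -76.94822692871094), (34.266868591308594, 96.20271301269531), 64.85260009765625)
 comp [ 326  187   51   64 1331] [ 0.4784 -0.1698  0.1887] z [0.1328 0.1914 0.2329] size [0.007 0.12  0.193] normal [0.413 0.786 0.46 ] long [-0.89   0.456  0.02 ]
   toprect ((470.57208251953125, -188.82321166992188), (14.402018547058105, 193.25070190429688), 62.27187728881836)
 red 64 [ 0.49104409 -0.12468066  0.21848721]
side yel n 1138 z 0.12026426262316964
 rect ((494.6139831542969, -142.71107482910156), (268.53228759765625, 202.12344360351562), 62.517822265625) [[343.0, -215.0], [522.0, -308.0], [646.0, -70.0], [467.0, 23.0]]
 comp [342 146  36  64 790] [ 0.4689 -0.1643  0.1843] z [0.1315 0.1889 0.2308] size [0.007 0.131 0.228] normal [0.416 0.794 0.443] long [-0.872  0.487 -0.054]
   toprect ((474.1929626464844, -191.46463012695312), (12.045259475708008, 192.84744262695312), 62.157310485839844)
 comp [320 175  17  26 265] [ 0.5167 -0.069   0.1646] z [0.1455 0.1679 0.1737] size [0.025 0.032 0.104] normal [0.026 0.324 0.946] long [-0.9    0.419 -0.119]
   toprect ((527.142822265625, -74.97574615478516), (31.04497718811035, 99.16779327392578), 63.250213623046875)
 red 41 [ 0.53038692 -0.06506669  0.16141186]
```

```bash
cat >> h.py <<'E'
C=np.array([.495,-.1415]); YA=np.radians(62.4); BY=np.array([np.cos(YA),np.sin(YA)]); BX=np.array([BY[1],-BY[0]])
from scipy.spatial.transform import Rotation as R
def where():
    s=bot.state(); p=s['eef_pos']; r=R.from_quat(np.roll(s['tcp_rot'],-1)).as_matrix(); e=p[:2]-C
    print('t',s['time_s'],'tcp base frame',np.round([e@BX,e@BY,p[2]],4),'toolx.BX,BY',(r[:2,0]@BX).round(4),(r[:2,0]@BY).round(4),'toolz',r[:,2].round(3),'F base',np.round([s['wrist_force'][:2]@BX,s['wrist_force'][:2]@BY,s['wrist_force'][2]],2),'w',round(s['gripper_width'],4),'gf',round(s['gripper_force'],2),'q',s['qpos'].round(2))
E
python3 -m creep '{"jaw":[0,0,0,0,0,0,0,0],"linear":[[0,0,-0.2],[0,0,-0.2],[0,0,-0.2],[0,0,-0.2],[0,0,-0.2],[0,0,0],[0,0,0],[0,0,0]],"dr":[[0,0,1],[0,0,1],[0,0,1],[0,0,1],[0,0,1],[0,0,1],[0,0,1],[0,0,0.23]]}'; python3 -c "
from h import *; where()"
```

```text
time_s: 1.2
eef_pos: [0.1634, -0.5771, 0.2991]
tcp_rot: [-0.0, 0.971, -0.239, -0.0]
wrist_force: [-0.6, 0.4, -0.5]
gripper_width: -0.0002
gripper_force: 0.0
t 1.2 tcp base frame [-0.0921 -0.5397  0.2991] toolx.BX,BY 1.0 0.0 toolz [-0.     0.001 -1.   ] F base [-0.7   0.13 -0.48] w -0.0002 gf 0.0 q [-1.41  0.31  1.43  0.    1.4   0.64]
```

```bash
python3 -m creep '{"jaw":[0,0,0,0,0,0,0,0,0,0,0,0],"linear":[[0.15,-0.8,0],[0.15,-0.8,0],[0.15,-0.8,0],[0.15,-0.8,0],[0.15,-0.8,0],[0.15,-0.8,0],[0.15,-0.8,0],[0.15,-0.8,0],[0.15,-0.8,0],[0.15,-0.8,0],[0.03,-0.83,0],[0,0,0]],"dr":[[0,0,0],[0,0,0],[0,0,0],[0,0,0],[0,0,0],[0,0,0],[0,0,0],[0,0,0],[0,0,0],[0,0,0],[0,0,0],[0,0,0]]}'; python3 - <<'E'
from h import *; where()
d=grab('side'); cv2.imwrite('pics/s1.png',cv2.resize(d['img'][80:280,230:490,::-1],None,fx=2.5,fy=2.5))
E
```

```text
time_s: 2.7
eef_pos: [0.4911, -0.1475, 0.2992]
tcp_rot: [-0.001, 0.972, -0.235, -0.0]
wrist_force: [-0.4, 0.2, -0.3]
gripper_width: 0.0001
gripper_force: 0.0
t 2.7 tcp base frame [-0.0007 -0.0071  0.2992] toolx.BX,BY 1.0 0.0063 toolz [ 0.     0.001 -1.   ] F base [-0.44  0.01 -0.31] w 0.0001 gf 0.0 q [-0.43  0.18  1.61  0.    1.35  1.62]
```

View pics/s1.png

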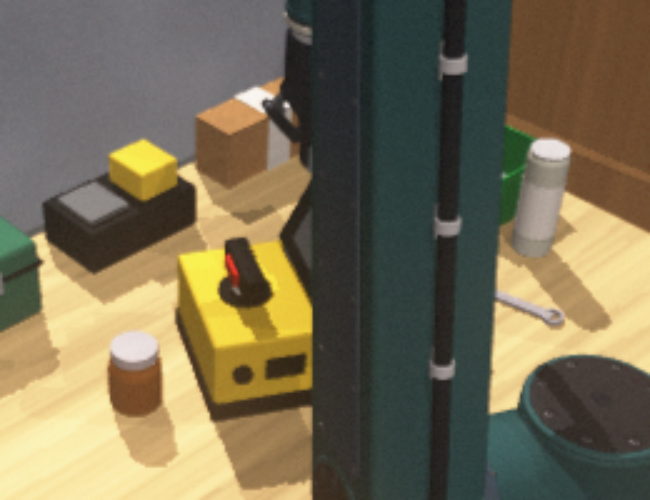

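The finger is hidden behind the arm. The cover and handle are unchanged, at about (300,235) and (245,265) in this crop. Lowering the closed fingers into the gap on the column side of the cover.

```bash
python3 -m creep '{"jaw":[0,0,0,0,0,0,0],"linear":[[0,0,0.35],[0,0,0.4],[0,0,0.4],[0,0,0.3],[0,0.2,0],[0,0.1,0],[0,0,0]],"dr":[[0,0,0],[0,0,0],[0,0,0],[0,0,0],[0,0,0],[0,0,0],[0,0,0]]}'; python3 - <<'E'
from h import *; where()
E
```

```text
time_s: 3.62
eef_pos: [0.4818, -0.1674, 0.2133]
tcp_rot: [0.0, 0.971, -0.239, 0.001]
wrist_force: [-0.1, 0.1, -0.1]
gripper_width: -0.0
gripper_force: 0.0
t 3.625 tcp base frame [ 0.0004 -0.0291  0.2133] toolx.BX,BY 1.0 -0.001 toolz [ 0.002 -0.001 -1.   ] F base [-0.13  0.09 -0.06] w -0.0 gf 0.0 q [-0.47  0.26  1.74 -0.    1.15  1.58]
```

```bash
python3 -m creep '{"jaw":[0,0,0,0,0,0,0,0,0,0],"linear":[[0,0.08,0.05],[0,0.08,0.05],[0,0.08,0.05],[0,0.08,0.065],[0,0.08,0.065],[0,0.08,0.065],[0,0.065,0.077],[0,0.065,0.077],[0,0.065,0.077],[0,0,0]],"dr":[[0,0,0],[0,0,0],[0,0,0],[0,0,0],[0,0,0],[0,0,0],[0,0,0],[0,0,0],[0,0,0],[0,0,0]]}'; python3 - <<'E'
from h import *; where()
d=grab('top'); cv2.imwrite('pics/t1.png',cv2.resize(d['img'][140:290,250:450,::-1],None,fx=3,fy=3))
E
```

```text
time_s: 4.88
eef_pos: [0.4624, -0.2021, 0.1772]
tcp_rot: [-0.0, 0.971, -0.239, -0.001]
wrist_force: [0.2, -0.0, 0.5]
gripper_width: 0.0
gripper_force: 0.0
t 4.875 tcp base frame [-0.0008 -0.0688  0.1772] toolx.BX,BY 1.0 -0.0 toolz [-0.001  0.001 -1.   ] F base [0.2  0.08 0.49] w 0.0 gf 0.0 q [-0.55  0.29  1.79  0.    1.06  1.5 ]
```

View pics/t1.png

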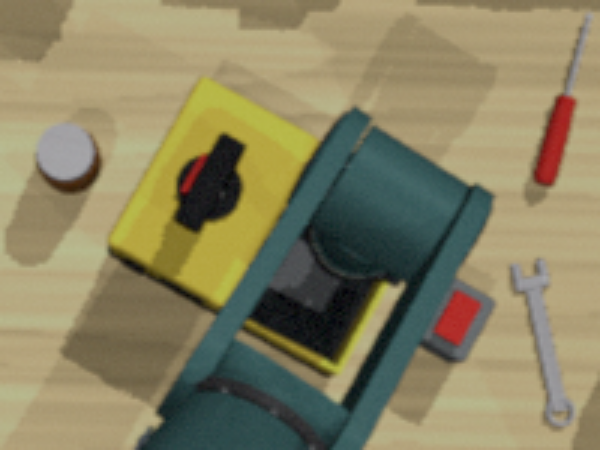

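The cover is partly hidden under the arm at about (300,290); the column and its neighbours look unmoved. I'll check the cover's slope from the depth.

```bash
cat >> h.py <<'E'
def cover(n='top'):
    d=grab(n); P=pts(d); e=P[...,:2]-C; bx=e@BX; by=e@BY; z=P[...,2]; v=d['img'].max(-1)
    m=(abs(bx)<.094)&(by<0)&(by>-.15)&(z>.09)&(z<.27)&(v<110)
    for lo in np.arange(-.09,.09,.03):
        k=m&(bx>lo)&(bx<lo+.03)
        if k.sum()>10: 
            b=by[k]; o=np.argsort(b); print(n,round(lo,2),k.sum(),[(round(float(by[k][i]),3),round(float(z[k][i]),3)) for i in o[::max(1,len(o)//8)]])
E
python3 - <<'E'
from h import *
cover(); cover('side'); cover('wrist')
E
```

```text
top -0.09 306 [(-0.111, 0.18), (-0.101, 0.183), (-0.091, 0.173), (-0.081, 0.169), (-0.071, 0.17), (-0.06, 0.156), (-0.05, 0.155), (-0.039, 0.146), (-0.028, 0.138)]
top -0.06 296 [(-0.11, 0.185), (-0.101, 0.184), (-0.091, 0.181), (-0.081, 0.173), (-0.071, 0.17), (-0.061, 0.157), (-0.05, 0.152), (-0.04, 0.15)]
top -0.03 181 [(-0.127, 0.26), (-0.111, 0.18), (-0.103, 0.188), (-0.086, 0.17), (-0.063, 0.162), (-0.05, 0.156), (-0.042, 0.154), (-0.036, 0.154), (-0.005, 0.123)]
side 0.0 22 [(-0.018, 0.131), (-0.017, 0.134), (-0.016, 0.132), (-0.014, 0.132), (-0.013, 0.131), (-0.013, 0.128), (-0.012, 0.132), (-0.011, 0.132), (-0.01, 0.131), (-0.009, 0.128), (-0.008, 0.128)]
side 0.03 45 [(-0.028, 0.138), (-0.023, 0.14), (-0.022, 0.137), (-0.021, 0.132), (-0.018, 0.136), (-0.016, 0.132), (-0.013, 0.132), (-0.01, 0.13), (-0.008, 0.131)]
side 0.06 56 [(-0.039, 0.144), (-0.033, 0.145), (-0.029, 0.139), (-0.027, 0.142), (-0.024, 0.141), (-0.02, 0.131), (-0.016, 0.137), (-0.013, 0.126)]
wrist -0.06 364 [(-0.071, 0.169), (-0.069, 0.169), (-0.068, 0.168), (-0.067, 0.168), (-0.066, 0.167), (-0.02, 0.137), (-0.013, 0.134), (-0.009, 0.132), (-0.006, 0.129)]
wrist -0.03 8785 [(-0.112, 0.245), (-0.103, 0.232), (-0.097, 0.182), (-0.071, 0.222), (-0.043, 0.228), (-0.036, 0.149), (-0.032, 0.243), (-0.025, 0.143), (-0.006, 0.128)]
wrist 0.0 55884 [(-0.13, 0.258), (-0.109, 0.252), (-0.094, 0.181), (-0.08, 0.222), (-0.069, 0.256), (-0.058, 0.27), (-0.042, 0.258), (-0.026, 0.242), (-0.006, 0.129)]
wrist 0.03 13069 [(-0.111, 0.182), (-0.101, 0.183), (-0.092, 0.179), (-0.082, 0.176), (-0.071, 0.169), (-0.059, 0.162), (-0.045, 0.154), (-0.028, 0.144), (-0.006, 0.128)]
wrist 0.06 15233 [(-0.111, 0.181), (-0.101, 0.185), (-0.093, 0.179), (-0.083, 0.173), (-0.072, 0.167), (-0.06, 0.161), (-0.045, 0.153), (-0.028, 0.142), (-0.005, 0.126)]
```

```bash
python3 -m creep '{"jaw":[0,0,0,0,0,0,0,0,0,0,0],"linear":[[0,0.047,0.09],[0,0.047,0.09],[0,0.047,0.09],[0,0.02,0.07],[0,0.02,0.07],[0,0.02,0.07],[0,0.02,0.07],[0,0,0.06],[0,0,0.05],[0,0,0.03],[0,0,0]],"dr":[[0,0,0],[0,0,0],[0,0,0],[0,0,0],[0,0,0],[0,0,0],[0,0,0],[0,0,0],[0,0,0],[0,0,0],[0,0,0]]}'; python3 - <<'E'
from h import *; where(); cover('wrist')
E
```

```text
time_s: 6.45
eef_pos: [0.4568, -0.2138, 0.1365]
tcp_rot: [-0.0, 0.971, -0.238, -0.0]
wrist_force: [-0.8, -0.1, 3.5]
gripper_width: 0.0004
gripper_force: 1.7
t 6.45 tcp base frame [-0.0004 -0.0818  0.1365] toolx.BX,BY 1.0 0.0005 toolz [-0.  0. -1.] F base [-0.63 -0.45  3.54] w 0.0004 gf 1.71 q [-0.57  0.35  1.83  0.    0.96  1.48]
wrist -0.06 534 [(-0.084, 0.131), (-0.082, 0.132), (-0.081, 0.131), (-0.032, 0.131), (-0.029, 0.131), (-0.026, 0.129), (-0.023, 0.13), (-0.021, 0.129), (-0.017, 0.128)]
wrist -0.03 8029 [(-0.127, 0.127), (-0.118, 0.203), (-0.114, 0.2), (-0.108, 0.186), (-0.079, 0.178), (-0.048, 0.2), (-0.043, 0.204), (-0.022, 0.129), (-0.01, 0.129)]
wrist 0.0 51447 [(-0.143, 0.218), (-0.123, 0.212), (-0.11, 0.219), (-0.094, 0.142), (-0.082, 0.215), (-0.07, 0.2), (-0.05, 0.191), (-0.034, 0.201), (-0.01, 0.128)]
wrist 0.03 6590 [(-0.127, 0.127), (-0.121, 0.129), (-0.115, 0.129), (-0.109, 0.131), (-0.104, 0.128), (-0.028, 0.129), (-0.022, 0.129), (-0.016, 0.13), (-0.01, 0.128)]
wrist 0.06 19611 [(-0.128, 0.126), (-0.112, 0.128), (-0.098, 0.13), (-0.084, 0.129), (-0.069, 0.128), (-0.054, 0.131), (-0.04, 0.129), (-0.025, 0.13), (-0.01, 0.127)]
```

```bash
python3 -m creep '{"jaw":[0,0,0,0,0,0,0,1,1,1,1,1],"linear":[[0,0,0.04],[0,0,0],[0,0,-0.3],[0,0,-0.7],[0,0,-0.7],[0,0,-0.4],[0,-0.5,0],[0,-0.5,0],[0,-0.5,0],[0,-0.5,0],[0,-0.5,0],[0,0,0]],"dr":[[0,0,0],[0,0,0],[0,0,0],[0,0,0],[0,0,0],[0,0,0],[0,0,0],[0,0,0],[0,0,0],[0,0,0],[0,0,0],[0,0,0]]}'; python3 - <<'E'
from h import *; where()
d=grab('wrist'); P=pts(d); cv2.imwrite('pics/w1.png',d['img'][...,::-1])
hsv=cv2.cvtColor(d['img'],cv2.COLOR_RGB2HSV); e=P[...,:2]-C; bx=e@BX; by=e@BY; z=P[...,2]
k=(abs(bx)<.07)&(abs(by-.07)<.04)&(abs(z-.168)<.006)
print('handle top',k.sum(),z[k].mean(), [np.percentile(a[k],[1,50,99]).round(4) for a in(bx,by)])
r=(hsv[...,1]>150)&((hsv[...,0]<8)|(hsv[...,0]>172))&(abs(by-.09)<.04)&(abs(bx)<.05)&(z>.13)
if r.sum(): print('red',r.sum(),[np.percentile(a[r],[2,50,98]).round(4) for a in(bx,by,z)])
cover('wrist'); cover('top')
E
```

```text
time_s: 8.0
eef_pos: [0.5268, -0.0792, 0.2597]
tcp_rot: [-0.0, 0.971, -0.237, -0.0]
wrist_force: [-0.2, -0.9, 0.5]
gripper_width: 0.0853
gripper_force: 0.0
t 8.0 tcp base frame [-0.0006  0.0699  0.2597] toolx.BX,BY 1.0 0.0029 toolz [ 0.     0.001 -1.   ] F base [ 0.21 -0.93  0.5 ] w 0.0853 gf 0.0 q [-0.28  0.24  1.63  0.    1.27  1.77]
handle top 5349 0.1698241651974323 [array([-0.0463,  0.0047,  0.0492]), array([0.0563, 0.0722, 0.091 ])]
red 491 [array([-0.0193,  0.0033,  0.0224]), array([0.0848, 0.0881, 0.0915]), array([0.1592, 0.1658, 0.1685])]
wrist -0.09 2183 [(-0.134, 0.118), (-0.117, 0.129), (-0.108, 0.129), (-0.099, 0.129), (-0.09, 0.129), (-0.08, 0.129), (-0.069, 0.129), (-0.016, 0.129), (-0.002, 0.123)]
wrist -0.06 1495 [(-0.134, 0.118), (-0.12, 0.13), (-0.115, 0.128), (-0.109, 0.129), (-0.103, 0.13), (-0.026, 0.128), (-0.018, 0.128), (-0.013, 0.13), (-0.002, 0.124)]
wrist -0.03 1773 [(-0.134, 0.118), (-0.12, 0.128), (-0.114, 0.128), (-0.108, 0.13), (-0.031, 0.13), (-0.025, 0.129), (-0.019, 0.129), (-0.013, 0.13), (-0.004, 0.116)]
wrist 0.0 1956 [(-0.134, 0.118), (-0.12, 0.
[... 730 characters left out ...]
 0.131), (-0.045, 0.128), (-0.033, 0.13), (-0.02, 0.131)]
top -0.03 346 [(-0.126, 0.123), (-0.112, 0.128), (-0.099, 0.129), (-0.078, 0.129), (-0.066, 0.124), (-0.053, 0.129), (-0.04, 0.135), (-0.027, 0.127), (-0.013, 0.129)]
top 0.0 336 [(-0.125, 0.127), (-0.112, 0.13), (-0.1, 0.131), (-0.075, 0.131), (-0.061, 0.136), (-0.048, 0.129), (-0.035, 0.131), (-0.022, 0.125)]
top 0.03 274 [(-0.125, 0.128), (-0.115, 0.128), (-0.105, 0.129), (-0.083, 0.129), (-0.052, 0.13), (-0.04, 0.134), (-0.03, 0.128), (-0.019, 0.127), (-0.007, 0.118)]
top 0.06 371 [(-0.126, 0.127), (-0.111, 0.125), (-0.097, 0.128), (-0.083, 0.129), (-0.068, 0.125), (-0.052, 0.134), (-0.038, 0.124), (-0.024, 0.131), (-0.01, 0.122)]
```

View pics/w1.png

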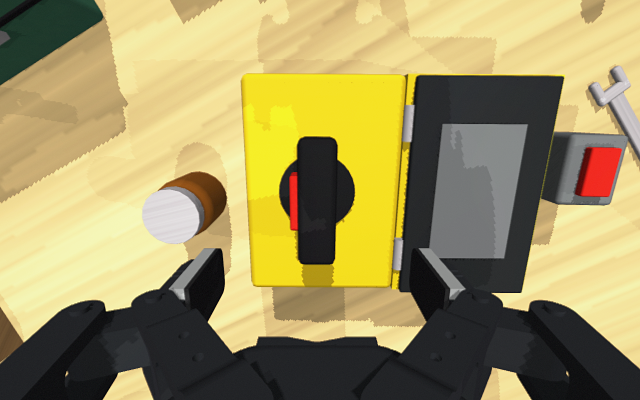

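The wrist view shows the cover flat, the bar at (317,200) with its red button on the left at (294,202), and the jar clear at (180,210). Descending astride the bar.

```bash
python3 -m creep '{"jaw":[1,1,1,1,1,1,1,1],"linear":[[0.03,-0.03,0.3],[0,0,0.4],[0,0,0.4],[0,0,0.4],[0,0,0.2],[0,0,0.13],[0,0,0.06],[0,0,0]],"dr":[[0,0,0],[0,0,0],[0,0,0],[0,0,0],[0,0,0],[0,0,0],[0,0,0],[0,0,0]]}'; python3 -c "
from h import *; where()"
```

```text
time_s: 9.15
eef_pos: [0.5289, -0.0802, 0.1469]
tcp_rot: [-0.0, 0.971, -0.238, 0.0]
wrist_force: [0.1, -0.8, 0.6]
gripper_width: 0.0852
gripper_force: 0.0
t 9.15 tcp base frame [0.0017 0.0701 0.1469] toolx.BX,BY 1.0 0.0004 toolz [ 0.001 -0.    -1.   ] F base [ 0.42 -0.66  0.6 ] w 0.0852 gf 0.0 q [-0.28  0.37  1.76  0.    1.01  1.77]
```

```bash
python3 -m creep '{"jaw":[1,0.5,0.3,0.1,0,0,0,0,0,0],"linear":[[0,-0.025,0],[0,0,0],[0,0,0],[0,0,0],[0,0,0],[0,0,0],[0,0,0],[0,0,0],[0,0,0],[0,0,0]],"dr":[[0,0,0],[0,0,0],[0,0,0],[0,0,0],[0,0,0],[0,0,0],[0,0,0],[0,0,0],[0,0,0],[0,0,0]]}'; python3 -c "
from h import *; where()"
```

```text
time_s: 10.4
eef_pos: [0.5292, -0.0794, 0.1472]
tcp_rot: [0.0, 0.971, -0.238, 0.0]
wrist_force: [-2.6, -2.4, 5.9]
gripper_width: 0.0293
gripper_force: 61.2
t 10.4 tcp base frame [0.0015 0.0709 0.1472] toolx.BX,BY 1.0 0.0002 toolz [-0.    -0.001 -1.   ] F base [-1.2  -3.35  5.86] w 0.0293 gf 61.16 q [-0.28  0.37  1.76 -0.    1.01  1.78]
```

```bash
python3 -m creep '{"jaw":[0,0,0,0,0,0,0,0,0,0,0,0],"linear":[[0,0,-0.05],[0,0,-0.1],[0,0,-0.15],[0,0,-0.15],[0,0,-0.15],[0,0,-0.15],[0,0,-0.15],[0,0,-0.15],[0,0,-0.15],[0,0,-0.15],[0,0,-0.15],[0,0,0]],"dr":[[0,0,0],[0,0,0],[0,0,0],[0,0,0],[0,0,0],[0,0,0],[0,0,0],[0,0,0],[0,0,0],[0,0,0],[0,0,0],[0,0,0]]}'; python3 -c "
from h import *; where()"
```

```text
time_s: 11.9
eef_pos: [0.5292, -0.0794, 0.2364]
tcp_rot: [0.0, 0.971, -0.238, -0.0]
wrist_force: [0.1, -5.5, -6.1]
gripper_width: 0.0294
gripper_force: 60.5
t 11.9 tcp base frame [0.0015 0.0709 0.2364] toolx.BX,BY 1.0 0.0002 toolz [-0.    -0.001 -1.   ] F base [ 2.62 -4.84 -6.12] w 0.0294 gf 60.46 q [-0.28  0.27  1.65 -0.    1.22  1.78]
```

```bash
python3 -m creep '{"jaw":[0,0,0,0,0,0,0],"linear":[[0,0,-0.1],[0,0,-0.1],[0,0,-0.06],[0,0,-0.04],[0,0,-0.02],[0,0,-0.01],[0,0,0]],"dr":[[0,0,0],[0,0,0],[0,0,0],[0,0,0],[0,0,0],[0,0,0],[0,0,0]]}'; python3 - <<'E'
from h import *
where()
d=grab('side'); P=pts(d); e=P[...,:2]-C; bx=e@BX; by=e@BY; z=P[...,2]; k=(abs(bx)<.055)&(abs(by-.07)<.03)&(z>.14)&(z<.30); print('handle/column z',k.sum())
cv2.imwrite('pics/s2.png',cv2.resize(d['img'][80:280,230:490,::-1],None,fx=2.5,fy=2.5))
E
```

```text
time_s: 12.78
eef_pos: [0.5291, -0.0794, 0.2555]
tcp_rot: [0.0, 0.971, -0.238, -0.0]
wrist_force: [0.9, -5.9, -6.2]
gripper_width: 0.0295
gripper_force: 60.4
t 12.775 tcp base frame [0.0015 0.0709 0.2555] toolx.BX,BY 1.0 0.0001 toolz [-0.001 -0.001 -1.   ] F base [ 3.57 -4.79 -6.23] w 0.0295 gf 60.42 q [-0.28  0.25  1.63 -0.    1.26  1.78]
handle/column z 677
```

View pics/s2.png

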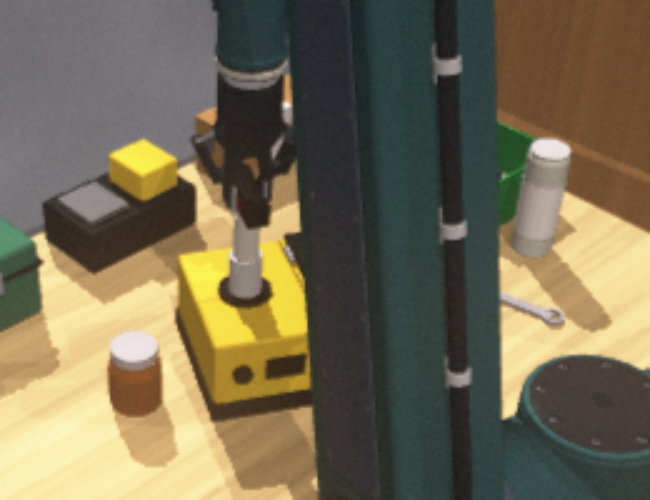

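The side view shows the column drawn out at (245,240), with the bar held in the fingers at (252,210). The jar, wrench and spray have not moved. Now a small pull to reach the stop.

```bash
python3 -m creep '{"jaw":[0,0,0,0,0,0],"linear":[[0,0,-0.02],[0,0,-0.015],[0,0,0],[0,0,0],[0,0,0],[0,0,0]],"dr":[[0,0,0],[0,0,0],[0,0,0],[0,0,0],[0,0,0],[0,0,0]]}'; python3 - <<'E'
from h import *
where(); cover('wrist')
E
```

```text
time_s: 13.58
eef_pos: [0.5291, -0.0794, 0.2573]
tcp_rot: [0.0, 0.971, -0.238, -0.0]
wrist_force: [1.3, -6.5, -8.0]
gripper_width: 0.0295
gripper_force: 61.3
t 13.575 tcp base frame [0.0014 0.0709 0.2573] toolx.BX,BY 1.0 0.0002 toolz [-0.001 -0.001 -1.   ] F base [ 4.15 -5.18 -8.02] w 0.0295 gf 61.27 q [-0.28  0.25  1.63 -0.    1.27  1.78]
wrist -0.09 3258 [(-0.127, 0.127), (-0.112, 0.129), (-0.099, 0.129), (-0.085, 0.128), (-0.072, 0.13), (-0.057, 0.13), (-0.038, 0.128), (-0.021, 0.129), (-0.001, 0.123)]
wrist -0.06 1663 [(-0.126, 0.128), (-0.12, 0.129), (-0.114, 0.131), (-0.107, 0.129), (-0.032, 0.129), (-0.025, 0.13), (-0.019, 0.129), (-0.013, 0.129), (-0.002, 0.121)]
wrist -0.03 1794 [(-0.133, 0.119), (-0.12, 0.129), (-0.114, 0.129), (-0.108, 0.13), (-0.031, 0.13), (-0.025, 0.128), (-0.019, 0.128), (-0.013, 0.13), (-0.004, 0.118)]
wrist 0.0 1953 [(-0.135, 0.118), (-0.12, 0.129), (-0.114, 0.129), (-0.108, 0.13), (-0.031, 0.128), (-0.025, 0.131), (-0.019, 0.129), (-0.013, 0.131), (-0.004, 0.117)]
wrist 0.03 2223 [(-0.127, 0.128), (-0.12, 0.13), (-0.114, 0.13), (-0.107, 0.129), (-0.033, 0.128), (-0.027, 0.129), (-0.02, 0.129), (-0.014, 0.129), (-0.002, 0.123)]
wrist 0.06 5628 [(-0.128, 0.127), (-0.112, 0.129), (-0.096, 0.129), (-0.081, 0.129), (-0.066, 0.128), (-0.051, 0.13), (-0.037, 0.129), (-0.022, 0.131), (-0.002, 0.123)]
```

```bash
python3 -c "
from rig import bot; print(bot.finish_job())"
```

```text
the job is handed in; nothing more can be done
None
```

I shut the cover gently, then pinched the handle and drew the column up 110 mm to its second stop, where it is still held with 61 N of grip (button squeezed in), and handed the job in; no verdict came back.

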